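# Unclamp the electrode and put it away

## Robot

A 6-joint arm with a two-finger parallel gripper is mounted at the origin on the work surface. World frame = base frame: x ahead of the robot, y to its left, z up, the work surface at z = 0. Lengths are in m, angles in rad, forces in N, time in s.
With the tool pointing down it reaches from about 0.3 to 0.825 m from the base axis. Payload 5.4 kg.
Tool frame: the origin (TCP) lies on the centre line of the jaws, within the pads' length; the fingertips stand 22 mm ahead of it and the grasp point (between the pads) lies 3 mm ahead of it (robot.finger_overhang is the distance from the TCP to the fingertips, in m); z points along the fingers, x is the direction in which the jaws open and shut, and the axes are right-handed (so a half turn about z gives the same grasp; the last joint's range is limited). The gripper opens to 92 mm and grips with 3 to 60 N. Pads are 20 mm wide; open, the fingers measure 128 mm over their backs; the gripper's body (75 mm by 189 mm) begins 69 mm behind the grasp point.
Start: joints at [-1.528, 0.158, 1.597, -0, 1.386, -0.21], TCP at [0.144, -0.557, 0.237] pointing down, gripper open.
Joint ranges: [-2.91, 2.91], [-0.94, 2.29], [0.18, 2.7], [-1.29, 4.43], [0.17, 2.64], [-3, 3]. Speed limits (rad/s): [2.57, 2.57, 3.14, 3.14, 3.14, 3.14].

## Interface

Orientations are given as a rotation vector (axis times angle).
In Python, from plant import robot gives the robot as it stands.
- The arm moves only by the tool move_arm, never from a script. Its argument "deltas" is one flat list of numbers, 7 for each row, row after row: the shift along the tool's x, y, z in cm, then the turn, a rotation vector about the tool's x, y, z in degrees, then the finger opening in cm, from 0 to 9.19. A call has 1 to 12 rows; each row is the pose to reach, as a shift and turn from the pose commanded when the call began, along the tool's axes at that moment; what a row does not reach only later rows make up. A row lasts 1/8 s, in which the tool goes at most 62.5 mm and 10.7 degrees, less where a joint would pass 70% of its speed; a pose out of reach is approached as far as the arm can. A call with a gripper value outside its range is refused whole. The fingers move at their own pace and stop on an object; "force" is the grip in N (left out, the last holds). Time passes only in rows, so rows that repeat a pose let the fingers close. It gives the time, the measured TCP pose, the force and the opening at its end, in the units of the state.
- robot.state(): the state, without advancing time (a new reading comes with each control period).
- robot.camera(name): name is "side" or "top"; returns (picture, depth): 420x560x3 uint8, red, green, blue; 420x560 float32, m along the optical axis (not along the pixel's ray), 0 where there is no reading.
- robot.camera_model(name): a dict with "intrinsics" (3x3 intrinsics, pixels), "k1" (the pictures are not rectified: a ray, as slopes to the right and down, at radius r is drawn at 1 + k1 r^2 times it, then the intrinsics apply), "position" and "rotation" of the camera in the world. Camera axes: x right, y down, z forward; pixel columns grow to the right and rows downward; lengths in m; the calibration is good to about 2 mm. A picture is of the moment at which its call begins. camera_model takes no time and is no camera call.
- robot.finish_job(): hands the job in, once; it reports no verdict.
The state is a dict: "t": time; "joint_positions": joint angles; "qd": joint speeds; "effort": joint torques, N m; "tcp_pos": TCP position; "orientation": TCP orientation; "wrist_force": force on the tool from outside, world axes, zero at the start; "wrist_torque": the same for the moment, N m; "opening": finger opening in m.
Only numpy, scipy, OpenCV 4.12 (cv2) and the standard library are available. Lean on these libraries where they do the work, as an engineer would, in place of code of your own. Each camera call takes 0.05 s, during which the arm holds its last target.

## Task

The wide steel electrode is held in the white dock under a spring-loaded flap. Tip the flap past its snap point so that it springs open (feel for its raised tail and press that down gently, never forcing the flap against its stop), then lift the electrode out and set it gently, stem up and fully home, in the recess of the empty foam block. Leave the flap standing open and everything else where it is.

Things in the scene. Friction and masses are not known exactly. Their poses are not given: they have to be found in the camera images.
- dock: White dock fixed to the table, 138 x 104 mm, 20 mm high, with a round well 65 mm wide and 8 mm deep. Origin on the table under the well's centre; x runs from the flap's hinge across the well, y along the hinge, z up. The base runs from x = -83 to +55 mm.
- well (a point): Centre of the well's floor, 12 mm above the table. Once the flap is open, its plate stands on the hinge side, free edge 51 mm from the well's axis and 97 to 123 mm above the table.
- hinge_foot (a point): Point on the dock's top right below the flap's hinge axis (dock x = -70 mm), midway between two posts at dock y = -41 and +41 mm. The posts are height-adjustable: the hinge axis was left anywhere from 40 to 66 mm above the table. That height is not measured and has to be felt (or seen).
- tail_foot (a point): Point on the table below the middle of the flap's tail, 28 mm out from the hinge (dock x = -98 mm). Pressing straight down above here takes 3 to 10 N up to the snap; then the tail drops about 10 mm away and the force vanishes. Pressed on, the tail meets its rigid stop; never load the flap with over 20 N.
- flap (a joint): Angle (rad) of the two-position aluminium spring flap: 0 shut, 1.25 open, a stop at each end. Pushed beyond about 0.8 it springs to 1.25 by itself. Shut, its plate (60 mm long, 46 wide, 4 thick) lies level over the well's edge; its tail (45 mm long, 46 wide, 4 thick) rises outward from the hinge at 34 degrees, tip 37 mm out and 25 mm above the axis. Tail down opens it.
- electrode: Wide electrode: bright steel disc 60 mm across and 10 mm thick with an upright black stem on top, 18 mm across, up to 50 mm above the underside. About 0.14 to 0.28 kg. Origin at the centre of its underside, z along the stem. Starts in the dock's well, its disc under the flap.
- foam: Rigid white foam block fixed to the table, 100 x 100 mm, 35 mm high, with an empty round recess 65 mm wide and 12 mm deep (floor 23 mm above the table) in the middle of its top. Origin on the table under the recess's centre, z up. It changes places with the other foam block.
- foam_small: A like foam block with a smaller recess, 46 mm wide, taken by the small electrode. Origin on the table under its centre.
- electrode_small: Small black electrode, disc 42 mm across, stem as on the wide one; stands in its own foam block, to be left alone.
- gel: White bottle 60 mm across, 170 mm tall, bystander. Origin under its centre.
- jar: White jar 68 mm across, 70 mm tall, bystander. Origin under its centre.
- tape: Roll of paper tape lying flat, 76 mm across, 25 mm high, bystander. Origin under its centre.
- probe: White hand-held probe lying down, about 135 mm long, 26 mm high, bystander. Origin under its handle.
- timer: Grey timer 60 x 80 mm, 30 mm high, bystander. Origin under its centre.
- bowl: Steel bowl 110 mm across, 40 mm high, bystander. Origin under its centre.

How it is judged:
On the way, in this order (a step that is already met when the one before it is completed fails the run):
1. the flap has snapped open while the electrode still lies in the dock's well (value of joint flap above 1.1 rad and horizontal distance between electrode and dock below 0.008 m and z of electrode in the frame of dock below 0.017 m), for 0.2 s.
2. the electrode is lifted out of the dock, the flap still open (value of joint flap above 1.1 rad and z of electrode in the frame of dock above 0.045 m), for 0.1 s.
At the end, for the whole second after the job is handed in: The flap stands open (above 1.1 rad); the wide electrode rests released and at rest on the floor of the empty foam block's recess (underside within 2.5 mm of the floor, centred within 5 mm), stem up within 0.06 rad (value of joint flap above 1.1 rad and horizontal distance between electrode and foam below 0.005 m and z of electrode in the frame of foam between 0.02 and 0.0255 m and angle between electrode's own z axis and vertical below 0.06 rad and linear speed of electrode below 0.02 m/s and contact force between the fingers and electrode below 0.1 N); the robot touches nothing.
It fails at once if the flap is loaded with more than 20 N (forced against its stop) (contact force between flap and anything else above 20 N).
It fails at once if the electrode is pressed into the foam block with more than 35 N (contact force between electrode and foam above 35 N).
It fails at once if the electrode is dropped into the foam block (from more than about 1 cm) (horizontal distance between electrode and foam below 0.04 m and z of electrode in the frame of foam below 0.06 m and linear speed of electrode above 0.4 m/s).
It fails at once if a bystander is moved by more than 20 mm (distance of any of electrode_small, gel, jar, tape, probe, timer, bowl from where it was at the start of the episode above 0.02 m).
It also fails if it takes over 67 s, if anything falls off the work surface, if the arm or the gripper's body presses on something with over 40 N, if the wrist force passes 120 N, or if a joint passes its speed limit or range.

## Working session

There is one attempt and no reset: what is moved stays moved. The work goes in short steps, Python scripts to look and compute and a tool call to move; the robot and the scene stay as the last step left them, time stands still between calls to the robot, and variables do not carry over. Pictures are saved under pics/ and viewed, and the job is handed in when it is done.

Besides the shell and the picture viewer there is one more tool, called after "Emit:" in YAML: its name, and indented under it one key for each argument. move_arm: Moves the arm, as the interface text tells. Its arguments: {"type":"object","properties":{"deltas":{"type":"array"},"force":{"type":"number"}},"required":["deltas"]}

```bash
ls; mkdir -p pics; python3 - <<'E'
from plant import robot
import cv2,numpy as np
for n in("top","side"):
    p,d=robot.camera(n); cv2.imwrite(f"pics/{n}0.png",p[...,::-1]); np.save(f"{n}0.npy",d); np.save(f"{n}0p.npy",p)
    print(n,robot.camera_model(n),d.min(),d.max())
print(robot.state())
E
```

```text
pics
top {'intrinsics': array([[495.94578744,   0.        , 286.11020341],
       [  0.        , 495.94578744, 213.48839263],
       [  0.        ,   0.        ,   1.        ]]), 'k1': 0.0187174526781762, 'position': array([0.45581959, 0.01633472, 1.2901272 ]), 'rotation': array([-2.15995696,  2.16523065, -0.15317495])} 0.0 2.2105207
side {'intrinsics': array([[437.47832983,   0.        , 271.79597211],
       [  0.        , 437.47832983, 204.95079598],
       [  0.        ,   0.        ,   1.        ]]), 'k1': -0.01824710722439621, 'position': array([0.47804481, 0.8746937 , 1.13811891]), 'rotation': array([-0.20123545,  2.90102063, -1.06054168])} 0.0 3.3677185
{'t': 0.1, 'joint_positions': array([-1.52813633e+00,  1.58973917e-01,  1.59809235e+00, -3.24830565e-05,
        1.38619131e+00, -2.10143968e-01]), 'qd': array([-0.0004625 , -0.00182758, -0.00331817, -0.00012432,  0.00012154,
       -0.00089246]), 'effort': array([ 5.67541229e-04, -3.86504817e+01, -3.22960997e+01,  7.03722378e-02,
        3.39734042e-02, -4.55771783e-05]), 'tcp_pos': array([ 0.1437416 , -0.55620276,  0.23573114]), 'orientation': array([-2.48278238e+00,  1.92289737e+00,  1.72571230e-03]), 'wrist_force': array([-0.18356254, -0.52310614,  0.85984697]), 'wrist_torque': array([ 0.0251368 , -0.02848257, -0.01679385]), 'opening': 0.0918314049928741}
```

View pics/top0.png

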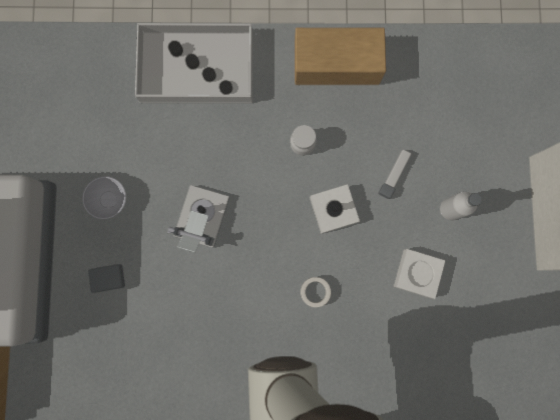

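View pics/side0.png

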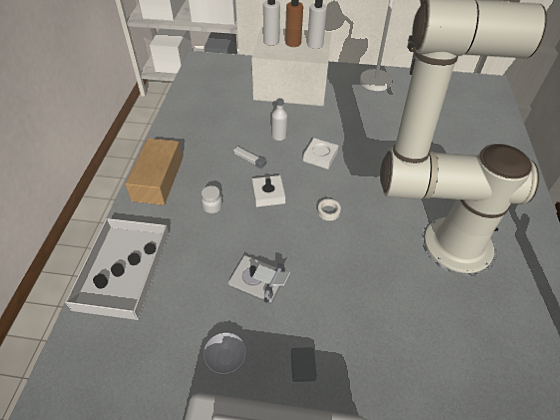

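The top view shows the dock near (203,215), with the flap's tail at about (188,243). The empty foam is near (420,273) and the small foam with its electrode near (335,208). Next I'll zoom in and measure.

```bash
cat > h.py <<'E'
import numpy as np,cv2
from scipy.spatial.transform import Rotation as R
from plant import robot
class Cam:
    def __init__(s,n):
        m=robot.camera_model(n); s.K=m["intrinsics"]; s.k=m["k1"]; s.p=np.array(m["position"]); s.R=R.from_rotvec(m["rotation"]).as_matrix()
        s.D=np.array([s.k,0,0,0,0.])
    def slopes(s,uv):
        return cv2.undistortPoints(np.asarray(uv,float).reshape(-1,1,2),s.K,s.D).reshape(-1,2)
    def plane(s,uv,z):
        a=s.slopes(uv); r=np.c_[a,np.ones(len(a))]@s.R.T
        return s.p+r*((z-s.p[2])/r[:,2])[:,None]
    def depth(s,uv,d):
        a=s.slopes(uv); return s.p+(np.c_[a,np.ones(len(a))]*np.asarray(d).reshape(-1,1))@s.R.T
    def proj(s,P):
        q=(np.asarray(P,float).reshape(-1,3)-s.p)@s.R; a=q[:,:2]/q[:,2:]; r=(a**2).sum(1,keepdims=True)
        a=a*(1+s.k*r); return a*[s.K[0,0],s.K[1,1]]+s.K[:2,2]
    def cloud(s,d):
        v,u=np.mgrid[:420,:560]; P=s.depth(np.c_[u.ravel(),v.ravel()],d.ravel()).reshape(420,560,3); P[d==0]=np.nan; return P
def crop(p,u0,v0,w,h,f,name):
    cv2.imwrite(name,cv2.resize(p[v0:v0+h,u0:u0+w,::-1],None,fx=f,fy=f,interpolation=cv2.INTER_CUBIC))
E
python3 - <<'E'
from h import *
t=np.load("top0p.npy");s=np.load("side0p.npy");dt=np.load("top0.npy");ds=np.load("side0.npy")
crop(t,155,175,90,90,6,"pics/td.png");crop(s,215,240,90,75,7,"pics/sd.png")
crop(t,380,235,80,75,7,"pics/tf.png")
for n,d in(("top",dt),("side",ds)):
    c=Cam(n);P=c.cloud(d)
    for u,v in([(203,215),(420,273),(335,208),(250,300)] if n=="top" else [(320,150),(270,190),(252,275),(200,300)]): print(n,u,v,P[v,u].round(4))
c=Cam("top");P=c.cloud(dt)
print((P[195:255:3,165:240:3,2]*1000).round())
E
```

```text
top 203 215 [0.6105 0.2068 0.0503]
top 420 273 [ 0.4644 -0.3433  0.02  ]
top 335 208 [ 0.6247 -0.1231  0.0724]
top 250 300 [ 0.397   0.0906 -0.0026]
side 320 150 [ 0.4649 -0.3514  0.0202]
side 270 190 [ 0.62   -0.1124  0.035 ]
side 252 275 [0.6253 0.224  0.0341]
side 200 300 [7.641e-01 3.070e-01 6.000e-04]
[[ 1. -2. -1. -5. -0. -1. -5. -2. 21. 17. 18. 19. 17. 19. 22. 20. 22. 18.
  20. 20. 17. -3. -1. -0. -0.]
 [ 1. -1. -1.  0. -3. -2.  0. 20. 22. 17. 21. 17. 23. 19. 20. 20. 21. 18.
  17. 20. 16. 12. -8. -1. -0.]
 [ 2.  1. -2. -1.  0.  3. -1. 18. 19. 22. 20. 23. 21. 19. 24.  9. 20. 22.
  17. 22. 23.  5. -3. -7. -3.]
 [ 3. -3. -1. -2. -0. -4.  0. 24. 17. 19. 20. 20. 16. 23. 20. 22. 13. 19.
  15. 18. 16. -3.  2.  2. -6.]
 [-3.  3. -3. -2. -3.  0. 24. 21. 19. 19. 18. 57. 60. 47. 23. 28. 20. 18.
  16. 22. 15. -5. -1. -3. -4.]
 [-1. -3. -0. -5.  0.  2. 19. 19. 23. 27. 24. 59. 59. 53. 25. 19. 17. 18.
  18. 19.  8. -3. -1. -0. -2.]
 [-2. -3. -4. -4. -4. -4. 19. 18. 20. 50. 53. 50. 50. 27. 26. 20. 24. 18.
  17. 19. -0. -2.  2. -1. -4.]
 [-1. -2.  0. -8. -3. -2. 21. 21. 22. 52. 50. 56. 54. 57.
[... 608 characters left out ...]
8. 58. 55. 54. 51. 40. 17. 20. 15. 16.
  -2. -0. -5. -0. -2. -2. -3.]
 [-3.  2.  2.  2. -2. 13. 57. 56. 58. 57. 59. 59. 52. 55. 59. 63. 19. 11.
  -5.  1. -4.  0.  3. -4. -2.]
 [-5.  2. -2. -4. -1. -5. 64. 62. 59. 58. 61. 64. 57. 59. 62. 54. 30.  3.
  -1. -1. -1. -0.  2. -6. -1.]
 [-2.  1. -1.  3. -3. 71. 73. 69. 71. 68. 65. 64. 17. 21. 66. 27. 15. -0.
   2.  2. -5. -0. -2. -2. -2.]
 [-1. -3.  0.  1. -5. 78. 74. 71. 70. 68. 67.  1. -4. -2. -5. 18. 15. -1.
  -2.  5. -0. -3.  1. -0. -3.]
 [-2.  3. -5. -2.  1.  1.  4. 77. 77. 76. 73. -3. -4.  1. -5. -2. -3. -1.
  -3. -6.  1. -2.  1. -2. -2.]
 [ 4. -6.  0. -2. -2. -1.  3. -0. -7.  0. -0. -2. -3.  1. -1.  1. -1. -2.
  -4. -1.  0. -2.  2. -2. -3.]]
```

View pics/td.png

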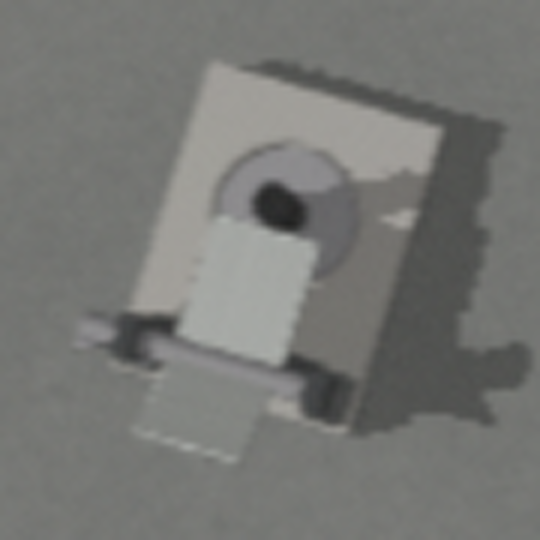

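View pics/sd.png

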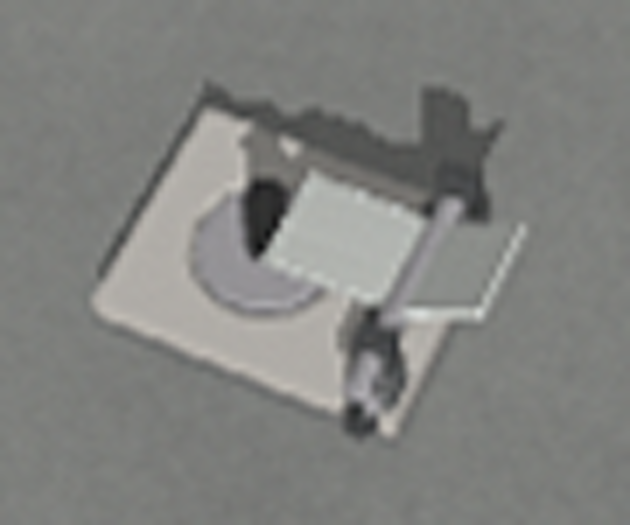

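View pics/tf.png

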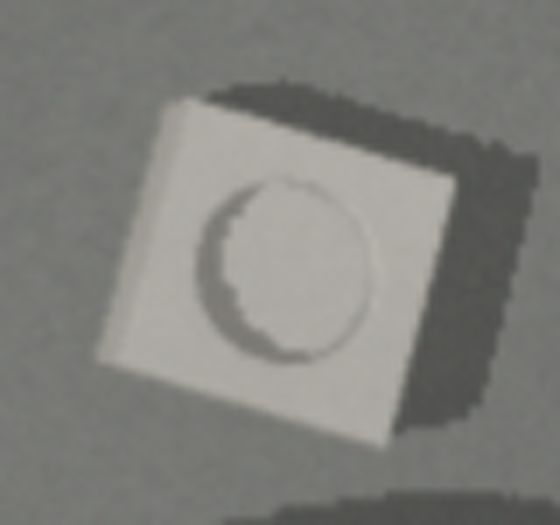

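```bash
python3 - <<'E'
from h import *
def ed(c,pts,f,o): 
    return (np.array(pts,float)+.5)/f-.5+o
T,S=Cam("top"),Cam("side")
dt=T.plane(ed(T,[(212,62),(443,127),(352,435)],6,(155,175)),.02)[:,:2]
dsd=S.plane(ed(S,[(205,108),(93,302),(393,435)],7,(215,240)),.02)[:,:2]
print("dock top cam",dt.round(4),np.linalg.norm(np.diff(dt,axis=0),axis=1))
print("dock side cam",dsd.round(4),np.linalg.norm(np.diff(dsd,axis=0),axis=1))
# x axis dirs
x1=dt[1]-dt[2];x2=dsd[1]-dsd[2]
y1=dt[0]-dt[1]
for n,x in(("t",x1),("s",x2)): print(n,np.degrees(np.arctan2(x[1],x[0])))
print("ydir-90",np.degrees(np.arctan2(y1[1],y1[0]))-90)
for n in("top","side"):
    c=Cam(n);p=np.load(f"{n}0p.npy");P=c.cloud(np.load(f"{n}0.npy"))
    # stem dark blob near dock
    win=np.zeros((420,560),bool)
    if n=="top": win[200:218,194:210]=1
    else: win[260:280,245:262]=1
    m=((p.max(2)<60)&win).astype(np.uint8)
    u=np.argwhere(m)[:,::-1]; print(n,"stem px",len(u),u.mean(0),u.min(0),u.max(0),c.plane([u.mean(0)],.062))
    # foam top by depth+brightness
    q=np.abs(P[...,:2]-[.464,-.347]).max(2)<.09
    m=(q&(P[...,2]>.029)&(P[...,2]<.043)&(p.min(2)>110)).astype(np.uint8)
    m=cv2.morphologyEx(m,cv2.MORPH_CLOSE,np.ones((3,3)))
    C,_=cv2.findContours(m,cv2.RETR_EXTERNAL,cv2.CHAIN_APPROX_NONE);C=max(C,key=cv2.contourArea)[:,0]
    W=c.plane(C,.035)[:,:2]; print(n,"foam rect",cv2.minAreaRect((W*1000).astype(np.float32)))
s=np.load("side0p.npy");crop(s,290,125,60,55,9,"pics/sf.png")
E
```

```text
dock top cam [[0.6929 0.2466]
 [0.6644 0.1467]
 [0.5317 0.1839]] [0.10386693 0.13780549]
dock side cam [[0.6635 0.1497]
 [0.6924 0.251 ]
 [0.5604 0.2941]] [0.10533253 0.13886048]
t -15.629235211721005
s -18.105553873851036
ydir-90 -15.93251014738749
top stem px 41 [201.2195122  209.19512195] [198 206] [205 212] [[0.62359577 0.20966944 0.062     ]]
top foam rect ((463.90850830078125, -339.7342529296875), (101.14368438720703, 99.86428833007812), 72.84232330322266)
side stem px 43 [252.27906977 269.93023256] [250 266] [255 276] [[0.62356499 0.22380265 0.062     ]]
side foam rect ((463.3785095214844, -336.0794372558594), (111.07632446289062, 101.87419128417969), 72.55195617675781)
```

View pics/sf.png

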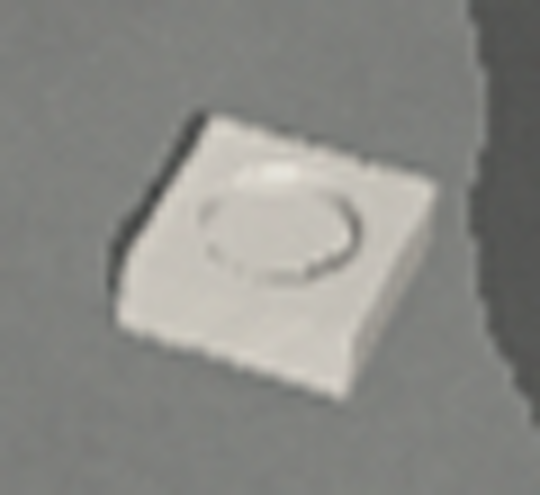

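```bash
python3 - <<'E'
from h import *
ed=lambda pts,f,o:(np.array(pts,float)+.5)/f-.5+o
T,S=Cam("top"),Cam("side")
print("foam T corners",T.plane(ed([(185,97),(457,178),(388,447)],7,(380,235)),.035)[:,:2].round(4))
print("foam T rim",T.plane(ed([(284.5,270.5),(197,270),(372,270)],7,(380,235)),.035).round(4))
print("foam S rim",S.plane(ed([(280,221),(200,221),(360,240)],9,(290,125)),.035).round(4))
print("foam S corners",S.plane(ed([(213,118),(437,183)],9,(290,125)),.035)[:,:2].round(4))
print("foam S base",S.plane(ed([(347,400),(122,325)],9,(290,125)),.0)[:,:2].round(4))
P=T.cloud(np.load("top0.npy"))
c0=np.array([.6255,.213]);a=np.radians(-16.3);Rm=np.array([[np.cos(a),-np.sin(a)],[np.sin(a),np.cos(a)]])
L=(P[...,:2]-c0)@Rm; Z=P[...,2]
for lo,hi in((-110,-105),(-105,-100),(-100,-95),(-95,-90),(-90,-85),(-85,-80),(-60,-50),(-50,-40),(-40,-30),(-30,-20),(-20,-10)):
    m=(L[...,0]*1e3>lo)&(L[...,0]*1e3<hi)&(abs(L[...,1])<.018)&(Z>.04); z=Z[m]; print(lo,hi,m.sum(),(np.median(z)*1e3).round(1) if m.sum() else None, (z.std()*1e3).round(1))
m=(L[...,0]>-.110)&(L[...,0]<-.085)&(abs(L[...,1])<.04)&(Z>.055)
print("tail y",np.percentile(L[m][:,1]*1e3,[3,50,97]),"x",np.percentile(L[m][:,0]*1e3,[0,3,50,97]))
m=(L[...,0]>-.06)&(L[...,0]<-.01)&(abs(L[...,1])<.04)&(Z>.042)&(Z<.06)
print("plate y",np.percentile(L[m][:,1]*1e3,[3,50,97]),np.percentile(L[m][:,0]*1e3,[1,97]))
# flap tail tip corners and plate corners, stereo: top px vs side px
tp=ed([(133,434),(237,462),(215,215),(317,240)],6,(155,175)); sp=ed([(525,225),(482,320),(310,172),(270,260)],7,(215,240))
# triangulate
for a_,b_ in zip(tp,sp):
    r1=T.R@np.r_[T.slopes([a_])[0],1];r2=S.R@np.r_[S.slopes([b_])[0],1]
    t,*_=np.linalg.lstsq(np.c_[r1,-r2],S.p-T.p,rcond=None); A=T.p+r1*t[0];B=S.p+r2*t[1]; print(((A+B)/2).round(4),(A-B).round(4),((A+B)/2-[*c0,0])[:2]@Rm)
E
```

```text
foam T corners [[ 0.5262 -0.3059]
 [ 0.4968 -0.4032]
 [ 0.4011 -0.3741]]
foam T rim [[ 0.4638 -0.3395  0.035 ]
 [ 0.464  -0.308   0.035 ]
 [ 0.4639 -0.3711  0.035 ]]
foam S rim [[ 0.463  -0.3403  0.035 ]
 [ 0.4956 -0.3357  0.035 ]
 [ 0.4298 -0.3335  0.035 ]]
foam S corners [[ 0.4952 -0.4001]
 [ 0.3999 -0.3726]]
foam S base [[ 0.4284 -0.2758]
 [ 0.5231 -0.3066]]
-110 -105 11 75.0 2.4
-105 -100 30 75.0 2.5
-100 -95 30 71.6 2.4
-95 -90 30 68.7 2.3
-90 -85 30 65.8 3.0
-85 -80 28 61.5 2.1
-60 -50 57 52.7 2.3
-50 -40 56 51.7 2.2
-40 -30 58 52.4 2.8
-30 -20 56 52.6 2.3
-20 -10 58 52.8 2.5
tail y [-21.89486942  -0.53925939  20.80418733] x [-106.85607066 -106.18847958  -95.94412392  -85.65911159]
plate y [-22.87865109  -1.05520311  21.25546346] [-59.505378  -11.6699933]
[0.5204 0.2547 0.1275] [ 0.011  -0.0003  0.0006] [-0.11262432  0.01053563]
[0.5261 0.2335 0.0136] [-0.0109  0.     -0.0005] [-0.10113286 -0.00821185]
[0.6087 0.2286 0.1055] [ 0.0118 -0.0002  0.0015] [-0.02048119  0.01024522]
[ 0.6228  0.2044 -0.0088] [-0.0076 -0.     -0.001 ] [-0.00020584 -0.00904256]
```

```bash
cat >> h.py <<'E'
def delta(x,y,z,yaw):
    s=robot.state(); R0=R.from_rotvec(s["orientation"]); a=np.radians(yaw)
    Rt=R.from_matrix(np.array([[np.cos(a),np.sin(a),0],[np.sin(a),-np.cos(a),0],[0,0,-1.]]))
    print("d cm",(R0.inv().apply(np.array([x,y,z])-s["tcp_pos"])*100).round(2),"rot deg",np.degrees((R0.inv()*Rt).as_rotvec()).round(2))
def st():
    s=robot.state(); m=R.from_rotvec(s["orientation"]).as_matrix()
    print("t",s["t"].__round__(2),"tcp",s["tcp_pos"].round(4),"yaw",np.degrees(np.arctan2(m[1,0],m[0,0])).round(2),"tilt",np.degrees(np.arccos(-m[2,2])).round(2),"F",s["wrist_force"].round(2),"op",round(s["opening"],4),"j",s["joint_positions"].round(2))
C=np.array([.6253,.2125]);A=np.radians(-16.2)
def dock(x,y=0): return C+np.array([np.cos(A)*x-np.sin(A)*y,np.sin(A)*x+np.cos(A)*y])
E
python3 - <<'E'
from h import *
st();p=dock(-.103);print(p)
delta(.50,-.15,.25,0);delta(.5,.1,.25,40);delta(*p,.16,73.8)
E
```

```text
t 0.1 tcp [ 0.1437 -0.5562  0.2357] yaw -75.52 tilt 0.1 F [-0.18 -0.52  0.86] op 0.0918 j [-1.53  0.16  1.6  -0.    1.39 -0.21]
[0.52638975 0.24123608]
d cm [-30.42 -44.65  -1.36] rot deg [-8.000e-02  7.000e-02 -7.552e+01]
d cm [-54.63 -50.91  -1.32] rot deg [-1.1000e-01  4.0000e-02 -1.1552e+02]
d cm [-67.63 -56.99   7.7 ] rot deg [-1.3000e-01  1.0000e-02 -1.4932e+02]
```

Emit:
move_arm:
  deltas: [-3, -4.5, 0, 0, 0, -8, 0, -6, -9, 0, 0, 0, -16, 0, -9, -13.5, 0, 0, 0, -24, 0, -12, -18, 0, 0, 0, -32, 0, -15, -22.5, -1, 0, 0, -40, 0, -18, -27, -1, 0, 0, -48, 0, -21, -31.5, -1, 0, 0, -56, 0, -24, -36, -1, 0, 0, -64, 0, -27, -40, -1, 0, 0, -70, 0, -30.4, -44.6, -1.4, 0, 0, -75.5, 0, -36, -46, -1.4, 0, 0, -85, 0, -41, -47, -1.4, 0, 0, -94, 0]
  force: 10

```text
t: 1.6
tcp_pos: [0.4961, -0.0401, 0.2501]
orientation: [-3.099, -0.513, 0.001]
wrist_force: [0.5, -0.5, -0.1]
opening: 0.0007
```

```bash
python3 - <<'E'
from h import *
st();p=dock(-.103)
delta(*p,.16,73.8)
E
```

```text
t 1.6 tcp [ 0.4961 -0.0401  0.2501] yaw 18.82 tilt 0.06 F [ 0.52 -0.49 -0.15] op 0.0007 j [-0.32 -0.05  1.79  0.    1.41 -0.65]
d cm [ 11.95 -25.65   9.02] rot deg [-6.000e-02  1.000e-02 -5.498e+01]
```

Emit:
move_arm:
  deltas: [2, -4.3, 1, 0, 0, -9, 0, 4, -8.6, 2, 0, 0, -18, 0, 6, -12.9, 3, 0, 0, -27, 0, 8, -17.2, 5, 0, 0, -36, 0, 10, -21.5, 7, 0, 0, -45, 0, 11.9, -25.6, 9, 0, 0, -55, 0, 11.9, -25.6, 9, 0, 0, -55, 0, 11.9, -25.6, 9, 0, 0, -55, 0, 11.9, -25.6, 9, 0, 0, -55, 0]

```text
t: 2.72
tcp_pos: [0.5286, 0.2373, 0.1614]
orientation: [2.519, 1.876, 0.002]
wrist_force: [0.6, -0.1, -0.4]
opening: 0.0005
```

```bash
python3 - <<'E'
from h import *
p,d=robot.camera("side");crop(p,200,190,120,110,6,"pics/s1.png")
p,d=robot.camera("top");crop(p,140,150,120,110,6,"pics/t1.png")
st();p=dock(-.103);delta(*p,.10,73.8)
E
```

```text
t 2.83 tcp [0.5285 0.2374 0.1614] yaw 73.37 tilt 0.07 F [-0.37 -0.32  0.26] op 0.0006 j [ 0.21  0.24  1.66 -0.    1.24 -1.07]
d cm [ 0.3  -0.32  6.14] rot deg [ 0.07 -0.03 -0.43]
```

View pics/s1.png

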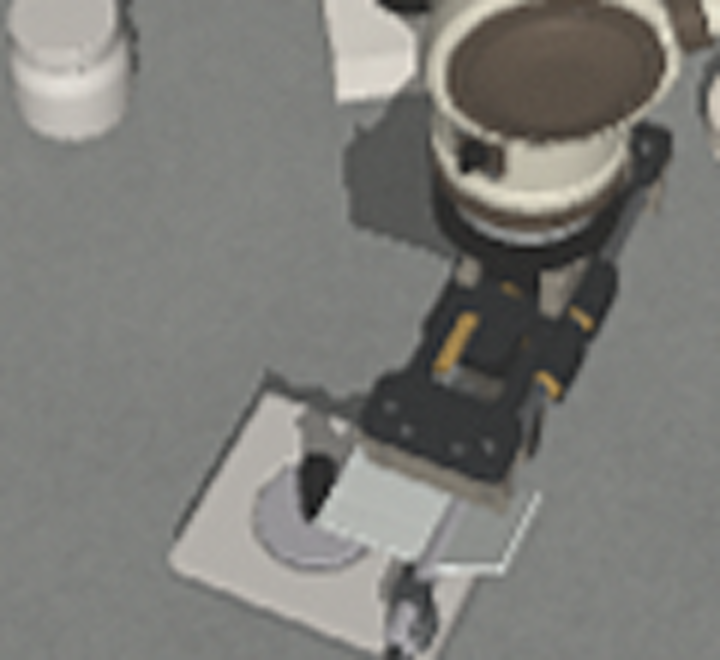

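View pics/t1.png

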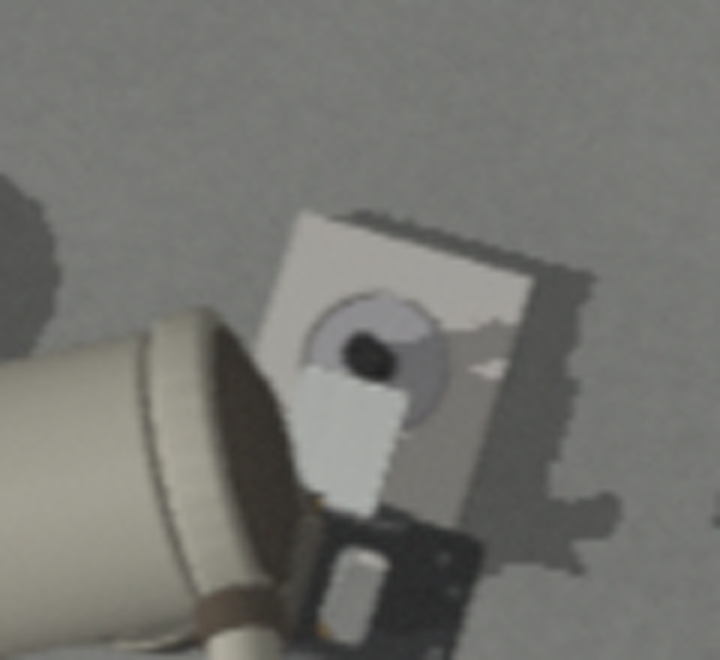

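The side view shows the closed fingers directly above the tail and clear of the posts. I'll descend to just above it, then press in small steps.

Emit:
move_arm:
  deltas: [0.3, -0.3, 1.5, 0, 0, -0.4, 0, 0.3, -0.3, 3, 0, 0, -0.4, 0, 0.3, -0.3, 4.5, 0, 0, -0.4, 0, 0.3, -0.3, 5.5, 0, 0, -0.4, 0, 0.3, -0.3, 5.5, 0, 0, -0.4, 0, 0.3, -0.3, 5.5, 0, 0, -0.4, 0]

```text
t: 3.58
tcp_pos: [0.5264, 0.2422, 0.106]
orientation: [2.511, 1.888, 0.001]
wrist_force: [-0.3, 0.1, 0.0]
opening: 0.0005
```

Emit:
move_arm:
  deltas: [0, 0, 0.2, 0, 0, 0, 0, 0, 0, 0.4, 0, 0, 0, 0, 0, 0, 0.6, 0, 0, 0, 0, 0, 0, 0.8, 0, 0, 0, 0, 0, 0, 0.8, 0, 0, 0, 0]

```text
t: 4.2
tcp_pos: [0.5253, 0.2425, 0.0986]
orientation: [-2.51, -1.888, 0.002]
wrist_force: [-5.3, 0.3, 10.1]
opening: 0.0005
```

```bash
python3 - <<'E'
from h import *
st();print(dock(-.103))
E
```

```text
t 4.2 tcp [0.5253 0.2425 0.0986] yaw 73.9 tilt 0.1 F [-5.26  0.26 10.12] op 0.0005 j [ 0.22  0.31  1.7   0.    1.13 -1.07]
[0.52638975 0.24123608]
```

Emit:
move_arm:
  deltas: [0, 0, 0.1, 0, 0, 0, 0, 0, 0, 0.1, 0, 0, 0, 0, 0, 0, 0.1, 0, 0, 0, 0]

```text
t: 4.58
tcp_pos: [0.5249, 0.2426, 0.0977]
orientation: [-2.509, -1.887, 0.003]
wrist_force: [-7.0, -0.5, 10.3]
opening: 0.0004
```

```bash
python3 - <<'E'
from h import *
p,d=robot.camera("side");crop(p,225,210,80,80,8,"pics/s2.png")
st()
E
```

```text
t 4.62 tcp [0.5249 0.2426 0.0977] yaw 73.9 tilt 0.16 F [-7.13  0.61  9.85] op 0.0008 j [ 0.22  0.31  1.7   0.    1.13 -1.07]
```

View pics/s2.png

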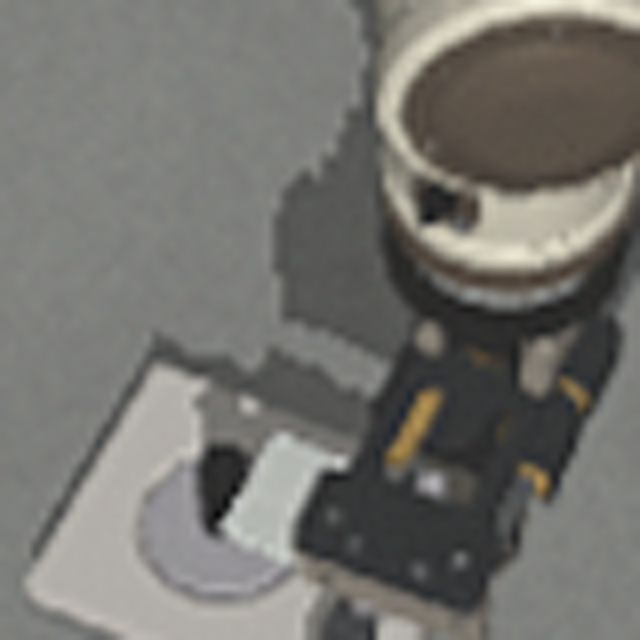

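Emit:
move_arm:
  deltas: [0, 0, 0.1, 0, 0, 0, 0, 0, 0, 0.1, 0, 0, 0, 0]

```text
t: 4.88
tcp_pos: [0.5244, 0.2428, 0.0965]
orientation: [-2.508, -1.887, 0.004]
wrist_force: [-8.6, 0.0, 9.8]
opening: 0.0001
```

Emit:
move_arm:
  deltas: [0, 0, 0.1, 0, 0, 0, 0, 0, 0, 0.1, 0, 0, 0, 0]

```text
t: 5.12
tcp_pos: [0.5246, 0.2428, 0.0955]
orientation: [-2.508, -1.887, 0.003]
wrist_force: [-6.6, 0.8, 10.1]
opening: 0.0006
```

Emit:
move_arm:
  deltas: [0, 0, 0.1, 0, 0, 0, 0, 0, 0, 0.2, 0, 0, 0, 0, 0, 0, 0.2, 0, 0, 0, 0]

```text
t: 5.5
tcp_pos: [0.5247, 0.2429, 0.0934]
orientation: [-2.509, -1.887, 0.003]
wrist_force: [-6.9, 1.5, 9.0]
opening: 0.0005
```

Emit:
move_arm:
  deltas: [0, 0, 0.1, 0, 0, 0, 0, 0, 0, 0.2, 0, 0, 0, 0, 0, 0, 0.2, 0, 0, 0, 0]

```text
t: 5.88
tcp_pos: [0.5248, 0.2429, 0.0913]
orientation: [-2.509, -1.887, 0.002]
wrist_force: [-6.7, 2.3, 7.3]
opening: 0.0008
```

Emit:
move_arm:
  deltas: [0, 0, 0.1, 0, 0, 0, 0, 0, 0, 0.2, 0, 0, 0, 0, 0, 0, 0.3, 0, 0, 0, 0, 0, 0, 0.4, 0, 0, 0, 0]

```text
t: 6.38
tcp_pos: [0.5251, 0.2428, 0.0872]
orientation: [-2.509, -1.887, 0.002]
wrist_force: [-3.7, 0.9, 6.0]
opening: 0.0006
```

Emit:
move_arm:
  deltas: [0, 0, 0.1, 0, 0, 0, 0, 0, 0, 0.2, 0, 0, 0, 0, 0, 0, 0.3, 0, 0, 0, 0]

```text
t: 6.75
tcp_pos: [0.526, 0.2425, 0.0844]
orientation: [-2.51, -1.888, -0.001]
wrist_force: [-1.7, 0.5, 5.6]
opening: 0.0001
```

```bash
python3 - <<'E'
from h import *
p,d=robot.camera("side");crop(p,225,210,80,80,8,"pics/s3.png")
st()
E
```

```text
t 6.8 tcp [0.5259 0.2425 0.0842] yaw 73.89 tilt 0.04 F [-1.34  1.27  4.41] op 0.0006 j [ 0.22  0.33  1.71  0.    1.1  -1.07]
```

View pics/s3.png

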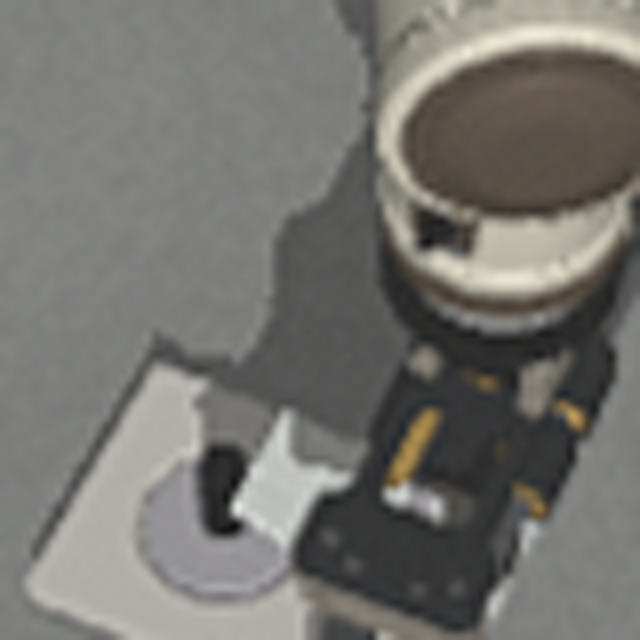

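The plate has lifted, with its free edge at about (260,480), and the force is falling. I'll keep pressing.

Emit:
move_arm:
  deltas: [0, 0, 0.1, 0, 0, 0, 0, 0, 0, 0.2, 0, 0, 0, 0, 0, 0, 0.3, 0, 0, 0, 0, 0, 0, 0.4, 0, 0, 0, 0]

```text
t: 7.3
tcp_pos: [0.526, 0.2424, 0.0798]
orientation: [-2.511, -1.888, -0.001]
wrist_force: [-2.0, 2.1, 4.0]
opening: 0.0007
```

Emit:
move_arm:
  deltas: [0, 0, 0.1, 0, 0, 0, 0, 0, 0, 0.2, 0, 0, 0, 0, 0, 0, 0.3, 0, 0, 0, 0]

```text
t: 7.68
tcp_pos: [0.526, 0.2422, 0.0765]
orientation: [-2.511, -1.888, -0.0]
wrist_force: [-1.4, 2.3, 3.5]
opening: 0.0007
```

Emit:
move_arm:
  deltas: [0, 0, 0.1, 0, 0, 0, 0, 0, 0, 0.2, 0, 0, 0, 0, 0, 0, 0.3, 0, 0, 0, 0]

```text
t: 8.05
tcp_pos: [0.5261, 0.242, 0.0735]
orientation: [2.511, 1.888, 0.0]
wrist_force: [-0.0, 2.8, 2.3]
opening: 0.0003
```

Emit:
move_arm:
  deltas: [0, 0, 0.1, 0, 0, 0, 0, 0, 0, 0.2, 0, 0, 0, 0, 0, 0, 0.2, 0, 0, 0, 0]

```text
t: 8.43
tcp_pos: [0.5256, 0.2416, 0.0709]
orientation: [2.511, 1.888, -0.002]
wrist_force: [0.7, 0.1, -0.1]
opening: 0.0006
```

Emit:
move_arm:
  deltas: [0, 0, 0.1, 0, 0, 0, 0, 0, 0, 0.2, 0, 0, 0, 0, 0, 0, 0.2, 0, 0, 0, 0]

```text
t: 8.8
tcp_pos: [0.5259, 0.242, 0.0694]
orientation: [-2.511, -1.888, 0.001]
wrist_force: [-0.8, 0.2, -1.0]
opening: 0.0005
```

```bash
python3 - <<'E'
from h import *
p,d=robot.camera("side");crop(p,225,210,80,80,8,"pics/s4.png")
st()
E
```

```text
t 8.85 tcp [0.5259 0.242  0.0695] yaw 73.88 tilt 0.01 F [0.24 1.3  0.36] op 0.0009 j [ 0.22  0.35  1.72 -0.    1.07 -1.07]
```

View pics/s4.png

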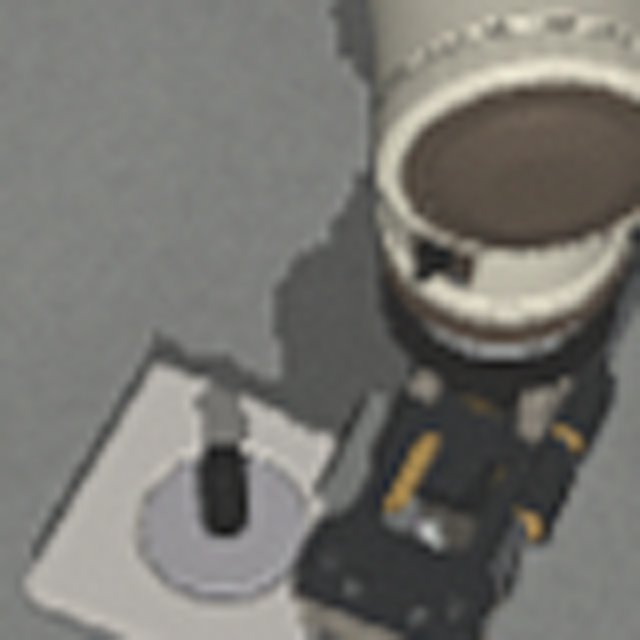

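The side view shows the flap snapped open, with its plate standing near (350,450). The contact force is gone. I'll retreat up and outward, then measure the stem again.

Emit:
move_arm:
  deltas: [0, -0.3, -1, 0, 0, 0, 0, 0, -0.5, -4, 0, 0, 0, 0, 0, -2, -8, 0, 0, 0, 0, 0, -5, -12, 0, 0, 0, 4, 0, -9, -16, 0, 0, 0, 7, 0, -10, -18, 0, 0, 0, 9, 0, -10, -18, 0, 0, 0, 9, 0, -10, -18, 0, 0, 0, 9]

```text
t: 9.85
tcp_pos: [0.4298, 0.2695, 0.2488]
orientation: [-2.511, -1.888, 0.002]
wrist_force: [1.2, -0.3, -0.3]
opening: 0.0486
```

```bash
python3 - <<'E'
from h import *
for n,b in(("side",(215,215,90,90)),("top",(155,165,90,90))):
    p,d=robot.camera(n);crop(p,*b,7,f"pics/{n}5.png");np.save(f"{n}5.npy",d);np.save(f"{n}5p.npy",p)
st()
E
```

```text
t 9.95 tcp [0.4297 0.2693 0.2481] yaw 73.85 tilt 0.15 F [-0.31  1.03  0.04] op 0.0561 j [ 0.32 -0.03  1.77 -0.    1.4  -0.97]
```

View pics/side5.png

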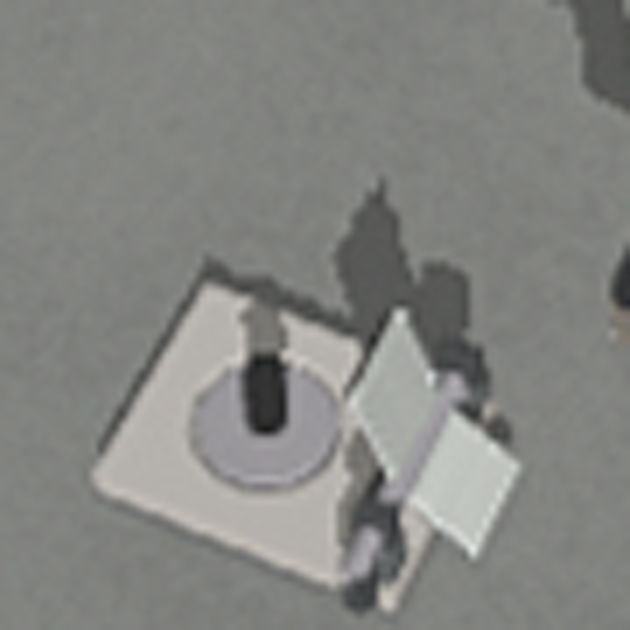

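View pics/top5.png

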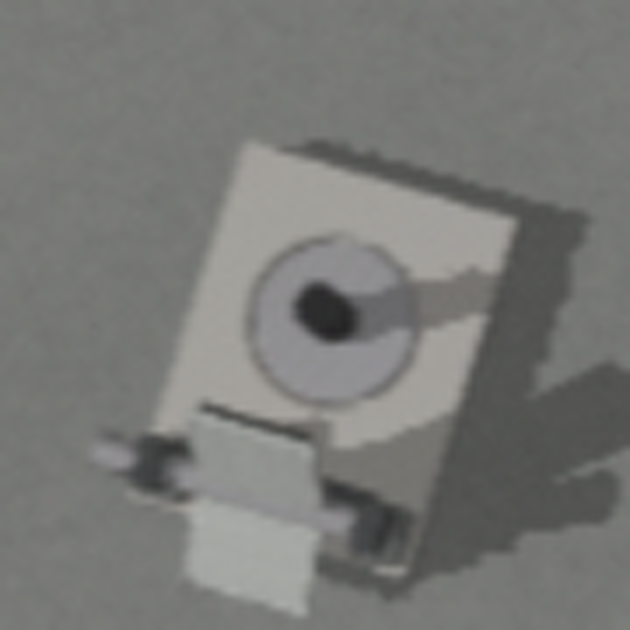

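```bash
python3 - <<'E'
from h import *
ed=lambda pts,f,o:(np.array(pts,float)+.5)/f-.5+o
T,S=Cam("top"),Cam("side")
for n,c in(("top",T),("side",S)):
    p=np.load(f"{n}5p.npy").astype(int)
    b=ed([(333.5,322)],7,(155,165))[0] if n=="top" else ed([(266.5,424)],7,(215,215))[0]
    print(n,"hand",c.plane([b],.021)[:,:2].round(4))
    # disc: bluish tint mask B-R
    bl=(p[...,2]-p[...,0]); v,u=np.mgrid[:420,:560]; m=((bl>2)|(p.max(2)<70))&((u-b[0])**2+(v-b[1])**2<14**2)
    m=cv2.morphologyEx(m.astype(np.uint8),cv2.MORPH_OPEN,np.ones((3,3)))
    C_,_=cv2.findContours(m,cv2.RETR_EXTERNAL,cv2.CHAIN_APPROX_NONE);q=max(C_,key=cv2.contourArea)
    W=(c.plane(q[:,0],.021)[:,:2]*1000).astype(np.float32); print(n,"circle",cv2.minEnclosingCircle(W),cv2.fitEllipse(W))
a=np.radians(-16.2)
print("T corner", T.plane(ed([(245,140),(520,218)],7,(155,165)),.02)[:,:2].mean(0)-.055*np.array([np.cos(a),np.sin(a)]))
p=dock(0);print(p)
E
```

```text
top hand [[0.6256 0.2135]]
top circle ((629.7048950195312, 215.4162139892578), 10.465601921081543) ((629.20361328125, 215.89645385742188), (14.373664855957031, 20.613943099975586), 148.9105987548828)
side hand [[0.6251 0.2165]]
side circle ((627.9100341796875, 202.41497802734375), 17.906322479248047) ((627.5184936523438, 201.81285095214844), (15.810433387756348, 38.553688049316406), 11.364901542663574)
T corner [0.62630792 0.21191096]
[0.6253 0.2125]
```

```bash
python3 - <<'E'
from h import *
st();delta(.6255,.2145,.16,73.8);delta(.6255,.2145,.05,73.8)
E
```

```text
t 9.95 tcp [0.4297 0.2693 0.2481] yaw 73.85 tilt 0.15 F [-0.31  1.03  0.04] op 0.0561 j [ 0.32 -0.03  1.77 -0.    1.4  -0.97]
d cm [ 0.2  20.35  8.77] rot deg [-0.12  0.09  0.05]
d cm [ 0.21 20.37 19.77] rot deg [-0.12  0.09  0.05]
```

Emit:
move_arm:
  deltas: [0.2, 4, 0, 0, 0, 0, 6, 0.2, 8, 0, 0, 0, 0, 6, 0.2, 12, 0, 0, 0, 0, 6, 0.2, 16, 1, 0, 0, 0, 6, 0.2, 20.35, 4, 0, 0, 0, 6, 0.2, 20.35, 7, 0, 0, 0, 6, 0.2, 20.35, 8.8, 0, 0, 0, 6, 0.2, 20.35, 8.8, 0, 0, 0, 6, 0.2, 20.35, 8.8, 0, 0, 0, 6]

```text
t: 11.08
tcp_pos: [0.6265, 0.2156, 0.163]
orientation: [2.51, 1.888, 0.003]
wrist_force: [0.2, 0.3, 0.6]
opening: 0.0603
```

```bash
python3 - <<'E'
from h import *
st();delta(.6255,.2145,.05,73.8)
p,d=robot.camera("side");crop(p,200,190,120,120,5,"pics/s6.png")
E
```

```text
t 11.07 tcp [0.6265 0.2156 0.163 ] yaw 73.91 tilt 0.12 F [0.24 0.31 0.63] op 0.0603 j [ 0.15  0.44  1.4  -0.    1.3  -1.14]
d cm [-0.14 -0.08 11.3 ] rot deg [ 0.11 -0.05  0.11]
```

View pics/s6.png

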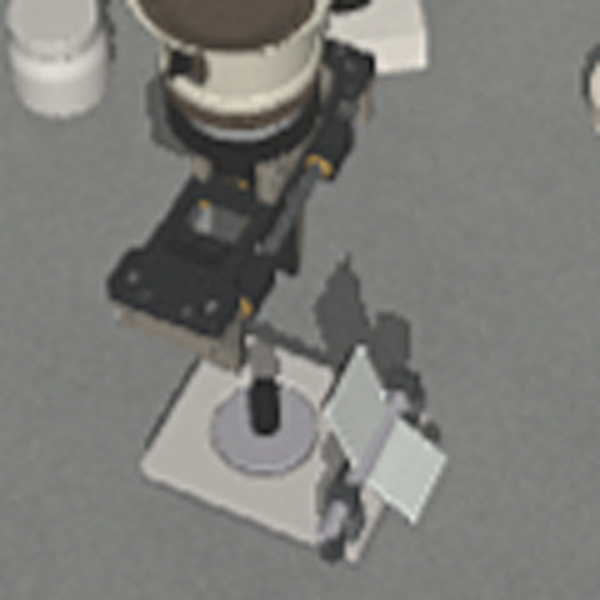

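The gripper hovers above the stem and the flap is clear of it. Descending.

Emit:
move_arm:
  deltas: [-0.15, -0.1, 2, 0, 0, 0, 6, -0.15, -0.1, 4, 0, 0, 0, 6, -0.15, -0.1, 5, 0, 0, 0, 6, -0.15, -0.1, 6, 0, 0, 0, 6, -0.15, -0.1, 7, 0, 0, 0, 6, -0.15, -0.1, 8, 0, 0, 0, 6, -0.15, -0.1, 8, 0, 0, 0, 6]

```text
t: 12.0
tcp_pos: [0.624, 0.214, 0.0805]
orientation: [-2.51, -1.888, 0.002]
wrist_force: [-0.3, 0.6, -0.7]
opening: 0.0606
```

Emit:
move_arm:
  deltas: [0, 0, 1, 0, 0, 0, 6, 0, 0, 2, 0, 0, 0, 6, 0, 0, 3.1, 0, 0, 0, 6, 0, 0, 3.1, 0, 0, 0, 6, 0, 0, 3.1, 0, 0, 0, 6]

```text
t: 12.62
tcp_pos: [0.6248, 0.2141, 0.0507]
orientation: [2.511, 1.888, 0.0]
wrist_force: [-0.4, 0.5, 0.1]
opening: 0.06
```

```bash
python3 - <<'E'
from h import *
st()
p,d=robot.camera("side");crop(p,200,190,120,120,5,"pics/s7.png")
E
```

```text
t 12.62 tcp [0.6248 0.2141 0.0507] yaw 73.88 tilt 0.02 F [-0.37  0.53  0.08] op 0.06 j [ 0.15  0.56  1.47  0.    1.11 -1.14]
```

View pics/s7.png

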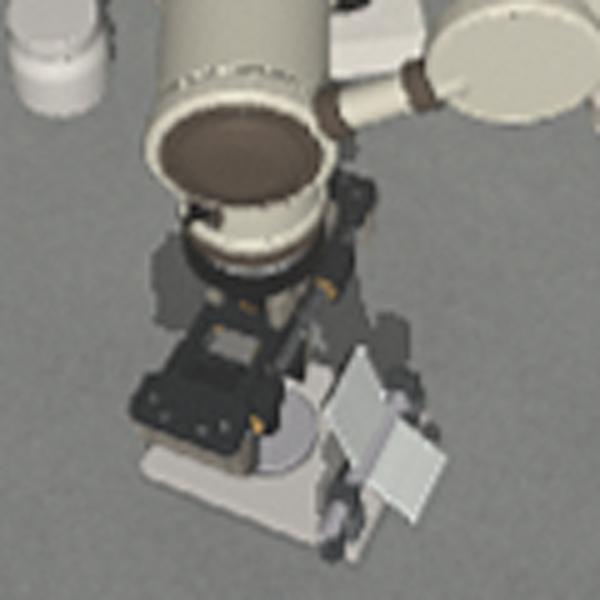

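Emit:
move_arm:
  deltas: [0, 0, 0, 0, 0, 0, 4, 0, 0, 0, 0, 0, 0, 3, 0, 0, 0, 0, 0, 0, 2.2, 0, 0, 0, 0, 0, 0, 2, 0, 0, 0, 0, 0, 0, 1, 0, 0, 0, 0, 0, 0, 1, 0, 0, 0, 0, 0, 0, 1, 0, 0, 0, 0, 0, 0, 1]
  force: 20

```text
t: 13.68
tcp_pos: [0.6246, 0.2142, 0.0507]
orientation: [-2.511, -1.888, -0.0]
wrist_force: [-0.2, 1.2, 0.7]
opening: 0.0172
```

Emit:
move_arm:
  deltas: [0, 0, -0.5, 0, 0, 0, 1, 0, 0, -1.5, 0, 0, 0, 1, 0, 0, -3, 0, 0, 0, 1, 0, 0, -5, 0, 0, 0, 1, 0, 0, -8, 0, 0, 0, 1, 0, 0, -12, 0, 0, 0, 1, 0, 0, -15, 0, 0, 0, 1, 0, 0, -15, 0, 0, 0, 1]

```text
t: 14.68
tcp_pos: [0.6268, 0.2145, 0.2055]
orientation: [2.508, 1.886, 0.011]
wrist_force: [-0.1, 0.3, -3.7]
opening: 0.0172
```

```bash
python3 - <<'E'
from h import *
st()
p,d=robot.camera("side");crop(p,190,150,140,150,4,"pics/s8.png")
delta(.5,.0,.2,40);delta(.4638,-.3397,.15,10)
E
```

```text
t 14.68 tcp [0.6268 0.2145 0.2055] yaw 73.89 tilt 0.47 F [-0.1   0.31 -3.65] op 0.0172 j [ 0.15  0.4   1.37  0.    1.37 -1.14]
d cm [-24.06  -6.1    0.19] rot deg [ 0.15 -0.13 33.88]
d cm [-57.71  -0.16   5.16] rot deg [ 0.11 -0.17 63.88]
```

View pics/s8.png

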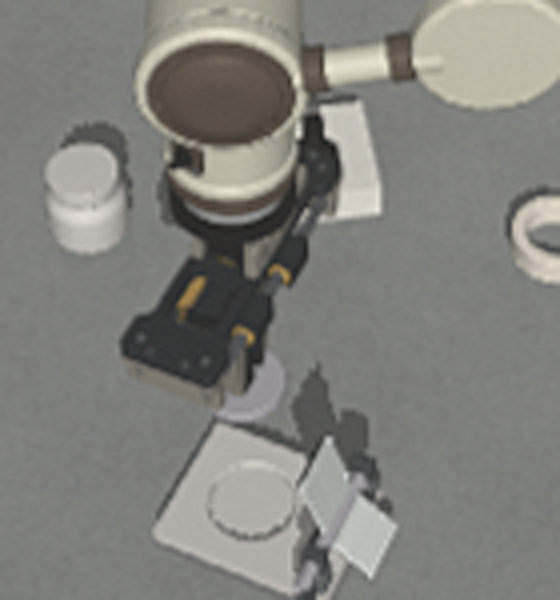

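The electrode is in the grip above the empty well, and the flap is still open. Carrying it to the foam block.

Emit:
move_arm:
  deltas: [-2, 0, 0, 0, 0, 2, 1, -6, 0, 0, 0, 0, 7, 1, -11, 0, 0, 0, 0, 12, 1, -16, 0, 0, 0, 0, 18, 1, -21, 0, 0, 0, 0, 24, 1, -26, 0, 0, 0, 0, 30, 1, -31, 0, 0, 0, 0, 36, 1, -36, 0, 0, 0, 0, 42, 1, -41, 0, 0, 0, 0, 48, 1, -46, 0, 0, 0, 0, 54, 1, -51, 0, 0, 0, 0, 59, 1, -54, 0, 0, 0, 0, 62, 1]

```text
t: 16.23
tcp_pos: [0.4719, -0.3066, 0.1986]
orientation: [-3.124, -0.316, 0.004]
wrist_force: [0.6, 0.0, -1.0]
opening: 0.0173
```

```bash
python3 - <<'E'
from h import *
st()
delta(.4638,-.3397,.15,10)
E
```

```text
t 16.23 tcp [ 0.4719 -0.3066  0.1986] yaw 11.55 tilt 0.2 F [ 0.6   0.05 -1.  ] op 0.0173 j [-0.79  0.16  1.67 -0.    1.31 -0.99]
d cm [-1.44  3.09  4.86] rot deg [-0.14  0.15  1.55]
```

Emit:
move_arm:
  deltas: [-0.7, 1.5, 2, 0, 0, 0.8, 1, -1.45, 3.1, 5, 0, 0, 1.5, 1, -1.45, 3.1, 8, 0, 0, 1.5, 1, -1.45, 3.1, 10, 0, 0, 1.5, 1, -1.45, 3.1, 10, 0, 0, 1.5, 1, -1.45, 3.1, 10, 0, 0, 1.5, 1, -1.45, 3.1, 10, 0, 0, 1.5, 1]

```text
t: 17.1
tcp_pos: [0.4674, -0.3384, 0.1016]
orientation: [3.127, 0.285, 0.002]
wrist_force: [0.1, -0.2, -1.6]
opening: 0.0177
```

```bash
python3 - <<'E'
from h import *
for n,b in(("side",(275,85,90,90)),("top",(370,225,90,90))):
    p,d=robot.camera(n);crop(p,*b,6,f"pics/{n}9.png");np.save(f"{n}9p.npy",p);np.save(f"{n}9.npy",d)
st();delta(.4638,-.3397,.0615,10)
E
```

```text
t 17.2 tcp [ 0.4673 -0.3384  0.1015] yaw 10.4 tilt 0.1 F [-0.91 -0.46 -2.1 ] op 0.0175 j [-0.84  0.3   1.71 -0.    1.13 -1.02]
d cm [-0.38  0.06  4.  ] rot deg [ 0.08 -0.05  0.4 ]
```

View pics/side9.png

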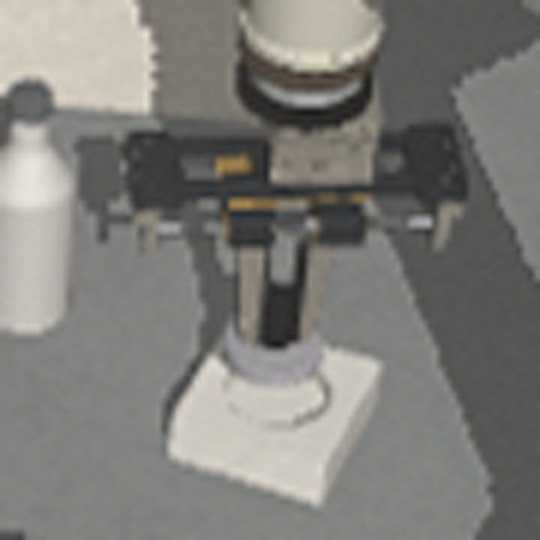

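View pics/top9.png

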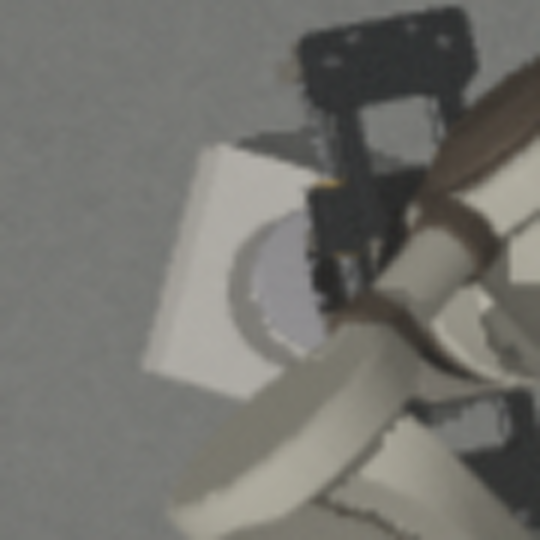

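```bash
python3 - <<'E'
from h import *
ed=lambda pts,f,o:(np.array(pts,float)+.5)/f-.5+o
T,S=Cam("top"),Cam("side")
print("disc side L,R",S.plane(ed([(227,352),(326,352)],6,(275,85)),.0675).round(4))
print("disc front bottom edge",S.plane(ed([(276,385)],6,(275,85)),.0625).round(4))
print("disc top-view left edge",T.plane(ed([(250,283)],6,(370,225)),.0715).round(4))
print("rim side L,R",S.plane(ed([(221,390),(330,390)],6,(275,85)),.035).round(4), S.plane(ed([(276,427)],6,(275,85)),.035).round(4))
print("rim top-view left edge",T.plane(ed([(229,290)],6,(370,225)),.035).round(4))
E
```

```text
disc side L,R [[ 0.4952 -0.3316  0.0675]
 [ 0.4357 -0.34    0.0675]]
disc front bottom edge [[ 0.4638 -0.3119  0.0625]]
disc top-view left edge [[ 0.4671 -0.3074  0.0715]]
rim side L,R [[ 0.4967 -0.333   0.035 ]
 [ 0.4301 -0.3423  0.035 ]] [[ 0.4609 -0.3047  0.035 ]]
rim top-view left edge [[ 0.4646 -0.3081  0.035 ]]
```

```bash
python3 - <<'E'
from h import *
np.set_printoptions(linewidth=200)
p=np.load("top9p.npy").astype(int)
print("top bright"); print(list(range(404,428)))
for r in(266,269,272,275): print(r,p[r,404:428].sum(1)//3, (p[r,404:428,2]-p[r,404:428,0]))
p=np.load("side9p.npy").astype(int)
print("side rows"); print(list(range(306,336)))
for r in range(140,159): print(r,p[r,306:336].sum(1)//3)
q=np.load("side0p.npy").astype(int)
print("orig")
for r in range(140,159): print(r,q[r,306:336].sum(1)//3)
E
```

```text
top bright
[404, 405, 406, 407, 408, 409, 410, 411, 412, 413, 414, 415, 416, 417, 418, 419, 420, 421, 422, 423, 424, 425, 426, 427]
266 [170 170 170 170 166 150 129 123 123 133 139 139 140 141 139 139 130  92  78  53  52  55  55  55] [-9 -9 -9 -9 -8 -8 -8 -7 -6 -2  0  0  1  1  0  0 -1 -7 -7 -1  0  0 -4 -2]
269 [168 169 168 165 151 126 123 125 136 143 141 142 141 140 140 140 137 121  71  44  43  44  65  97] [-9 -9 -9 -9 -9 -8 -7 -6 -2  0  0  1  1  1  1 -1  0  2 -1 -2 -1 -2 -2  0]
272 [169 170 170 163 128 122 121 130 146 147 142 140 142 142 142 142 141 128  64  44  40  43  51  75] [-9 -9 -8 -8 -8 -7 -7 -6 -3  1  1  1  1  1  1  1  1  0  2 -3 -1 -2  0  0]
275 [169 168 168 160 133 122 122 125 133 139 147 143 142 142 142 142 141 138 121  91  62  46  46  52] [-9 -8 -9 -8 -8 -7 -7 -7 -6 -2  1  1  0  0  0  2  0  1  1  0 -1 -3 -4 -8]
side rows
[306, 307, 308, 309, 310, 311, 312, 313, 314, 315, 316, 317, 318, 319, 320, 321, 322, 323, 324, 325, 326, 327, 328, 329, 330, 331, 332, 333, 334, 335]
140 [130 134 100  88  87  89 117 153 107 113 128 116  70  46  47  50  45  43  57 119 128 141 132 125 12
[... 3989 characters left out ...]
0 190 190 190 190 189 193 196 165 153 135 164 188 192 192 190 161 150]
154 [193 191 191 191 192 191 193 194 185 188 181 188 190 190 192 193 194 193 161 155 138 137 167 189 191 190 191 177 153 153]
155 [195 193 192 191 191 190 191 192 192 192 183 188 183 179 172 170 171 172 141 152 171 179 191 192 190 191 192 161 149 147]
156 [194 194 194 194 191 192 192 191 191 192 191 192 182 182 174 172 173 171 174 189 193 190 190 188 191 195 177 154 152 136]
157 [195 195 194 193 193 194 192 194 192 192 191 189 189 192 193 193 192 192 192 191 191 190 188 190 191 190 162 151 145 126]
158 [193 194 193 193 194 194 195 196 195 194 193 191 190 190 192 191 190 191 192 191 191 190 189 190 195 179 154 150 131 123]
```

```bash
python3 - <<'E'
from h import *
T,S=Cam("top"),Cam("side")
for y in(-.337,-.3397,-.342):
  for x in(.460,.4638,.4675):
    a=np.linspace(0,2*np.pi,721)
    def ex(c,z,r): 
        q=c.proj(np.c_[x+r*np.cos(a),y+r*np.sin(a),np.full(721,z)]); return np.r_[q.min(0),q.max(0)].round(2)
    d=np.vstack([ex(S,.0627,.03),ex(S,.0727,.03)])
    print(x,y,"side rim",ex(S,.035,.0325),"disc cols",d[:,0].min(),d[:,2].max(),"bottom row",d[:,3].max(),"| top rim",ex(T,.035,.0325),"disc",ex(T,.0727,.03))
E
```

```text
0.46 -0.337 side rim [312.6  143.86 330.23 155.87] disc cols 313.84 330.61 bottom row 149.78 | top rim [406.37 261.76 432.17 287.79] disc [411.33 262.32 435.88 287.09]
0.4638 -0.337 side rim [311.58 143.77 329.2  155.77] disc cols 312.8 329.56 bottom row 149.68 | top rim [406.31 260.25 432.11 286.26] disc [411.27 260.77 435.82 285.51]
0.4675 -0.337 side rim [310.58 143.68 328.2  155.67] disc cols 311.78 328.54 bottom row 149.58 | top rim [406.26 258.78 432.04 284.77] disc [411.22 259.25 435.75 283.98]
0.46 -0.3397 side rim [312.66 143.38 330.27 155.37] disc cols 313.89 330.65 bottom row 149.27 | top rim [407.44 261.76 433.24 287.79] disc [412.43 262.32 436.99 287.09]
0.4638 -0.3397 side rim [311.63 143.29 329.24 155.27] disc cols 312.85 329.6 bottom row 149.17 | top rim [407.38 260.25 433.18 286.25] disc [412.38 260.76 436.92 285.51]
0.4675 -0.3397 side rim [310.64 143.19 328.24 155.17] disc cols 311.84 328.58 bottom row 149.07 | top rim [407.33 258.78 433.11 284.76] disc [412.32 259.25 436.86 283.98]
0.46 -0.342 side rim [312.71 142.97 330.3  154.94] disc cols 313.94 330.68 bottom row 148.84 | top rim [408.35 261.75 434.15 287.78] disc [413.37 262.32 437.93 287.09]
0.4638 -0.342 side rim [311.68 142.88 329.27 154.84] disc cols 312.9 329.63 bottom row 148.74 | top rim [408.3  260.24 434.09 286.25] disc [413.32 260.76 437.86 285.51]
0.4675 -0.342 side rim [310.69 142.79 328.27 154.74] disc cols 311.89 328.61 bottom row 148.64 | top rim [408.24 258.77 434.03 284.76] disc [413.26 259.25 437.8  283.97]
```

Emit:
move_arm:
  deltas: [-0.35, 0, 0.5, 0, 0, 0, 1, -0.35, 0, 1, 0, 0, 0, 1, -0.35, 0, 1.6, 0, 0, 0, 1, -0.35, 0, 2.2, 0, 0, 0, 1, -0.35, 0, 2.2, 0, 0, 0, 1, -0.35, 0, 2.2, 0, 0, 0, 1, -0.35, 0, 2.2, 0, 0, 0, 1]

```text
t: 18.08
tcp_pos: [0.4637, -0.3388, 0.0789]
orientation: [3.128, 0.284, 0.001]
wrist_force: [0.2, 0.8, -3.0]
opening: 0.0176
```

```bash
python3 - <<'E'
from h import *
st();delta(.4639,-.3391,.0615,10.4)
p,d=robot.camera("side");crop(p,275,85,90,90,6,"pics/s10.png")
E
```

```text
t 18.07 tcp [ 0.4637 -0.3388  0.0789] yaw 10.39 tilt 0.04 F [ 0.24  0.76 -3.03] op 0.0176 j [-0.84  0.33  1.73  0.    1.09 -1.02]
d cm [0.02 0.03 1.74] rot deg [ 0.03 -0.02 -0.01]
```

View pics/s10.png

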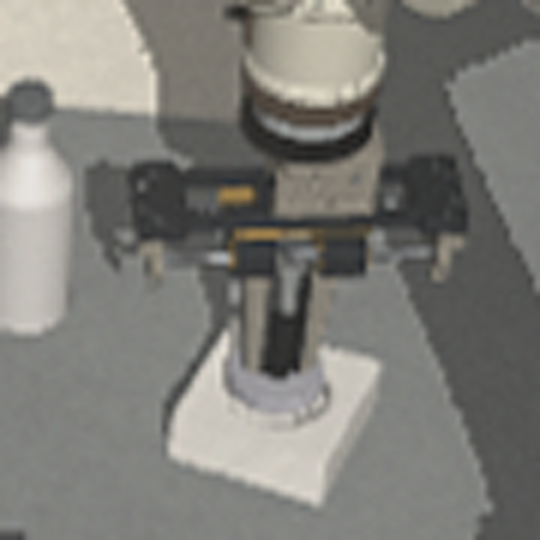

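The disc sits centred over the recess, about 5 mm above the rim. Lowering slowly.

Emit:
move_arm:
  deltas: [0, 0, 0.2, 0, 0, 0, 1, 0, 0, 0.4, 0, 0, 0, 1, 0, 0, 0.5, 0, 0, 0, 1, 0, 0, 0.6, 0, 0, 0, 1, 0, 0, 0.7, 0, 0, 0, 1, 0, 0, 0.8, 0, 0, 0, 1, 0, 0, 0.8, 0, 0, 0, 1]

```text
t: 19.0
tcp_pos: [0.4634, -0.3386, 0.0705]
orientation: [-3.129, -0.284, 0.0]
wrist_force: [-0.1, 0.0, -2.4]
opening: 0.0176
```

Inside the recess (TCP below 0.0737) with no contact force. I'll continue to the floor.

Emit:
move_arm:
  deltas: [0, 0, 0.1, 0, 0, 0, 1, 0, 0, 0.2, 0, 0, 0, 1, 0, 0, 0.3, 0, 0, 0, 1, 0, 0, 0.4, 0, 0, 0, 1, 0, 0, 0.5, 0, 0, 0, 1, 0, 0, 0.6, 0, 0, 0, 1, 0, 0, 0.65, 0, 0, 0, 1, 0, 0, 0.65, 0, 0, 0, 1]

```text
t: 20.0
tcp_pos: [0.4634, -0.3386, 0.0641]
orientation: [-3.129, -0.284, 0.0]
wrist_force: [-0.6, -0.6, -1.2]
opening: 0.0173
```

Emit:
move_arm:
  deltas: [0, 0, 0.1, 0, 0, 0, 1, 0, 0, 0.2, 0, 0, 0, 1, 0, 0, 0.2, 0, 0, 0, 1]

```text
t: 20.38
tcp_pos: [0.4634, -0.3386, 0.062]
orientation: [-3.129, -0.284, 0.0]
wrist_force: [-0.6, 0.2, -2.5]
opening: 0.0177
```

Emit:
move_arm:
  deltas: [0, 0, 0.05, 0, 0, 0, 1, 0, 0, 0.1, 0, 0, 0, 1, 0, 0, 0.1, 0, 0, 0, 1]

```text
t: 20.75
tcp_pos: [0.4635, -0.3387, 0.0616]
orientation: [3.129, 0.284, -0.0]
wrist_force: [-2.4, 1.7, 2.7]
opening: 0.0172
```

Emit:
move_arm:
  deltas: [0, 0, 0.05, 0, 0, 0, 1, 0, 0, 0.05, 0, 0, 0, 1, 0, 0, 0.05, 0, 0, 0, 1]

```text
t: 21.12
tcp_pos: [0.4635, -0.3387, 0.0616]
orientation: [3.129, 0.284, -0.0]
wrist_force: [-2.9, 3.4, 7.2]
opening: 0.0174
```

The electrode met the floor at the expected height. I'll ease off and release.

Emit:
move_arm:
  deltas: [0, 0, -0.1, 0, 0, 0, 1, 0, 0, -0.1, 0, 0, 0, 2.2, 0, 0, -0.1, 0, 0, 0, 3, 0, 0, -0.1, 0, 0, 0, 4, 0, 0, -0.1, 0, 0, 0, 5, 0, 0, -0.1, 0, 0, 0, 6, 0, 0, -0.1, 0, 0, 0, 6, 0, 0, -0.1, 0, 0, 0, 6]
  force: 10

```text
t: 22.12
tcp_pos: [0.4635, -0.3387, 0.0616]
orientation: [3.129, 0.284, 0.0]
wrist_force: [0.2, -0.5, 0.6]
opening: 0.0599
```

Emit:
move_arm:
  deltas: [0, 0, -1, 0, 0, 0, 6, 0, 0, -3, 0, 0, 0, 6, 0, 0, -6, 0, 0, 0, 6, 0, 0, -10, 0, 0, 0, 6, 0, 0, -15, 0, 0, 0, 6, 0, 0, -20, 0, 0, 0, 6, -5, 5, -20, 0, 0, 0, 6, -10, 10, -20, 0, 0, 0, 6, -12, 14, -20, 0, 0, 0, 6, -12, 14, -20, 0, 0, 0, 6]

```text
t: 23.38
tcp_pos: [0.3683, -0.5011, 0.2618]
orientation: [3.129, 0.276, -0.001]
wrist_force: [0.5, -0.1, 0.4]
opening: 0.0601
```

```bash
python3 - <<'E'
from h import *
st()
for n,b,f in(("side",(280,100,70,80),7),("top",(370,225,90,90),6)):
    p,d=robot.camera(n);crop(p,*b,f,f"pics/{n}11.png");cv2.imwrite(f"pics/{n}11f.png",p[...,::-1]);np.save(f"{n}11p.npy",p)
st()
E
```

```text
t 23.38 tcp [ 0.3683 -0.5011  0.2618] yaw 10.1 tilt 0.05 F [ 0.48 -0.09  0.37] op 0.0601 j [-1.13  0.26  1.43 -0.    1.45 -1.31]
t 23.48 tcp [ 0.3705 -0.4979  0.2619] yaw 10.33 tilt 0.03 F [0.2  0.09 0.15] op 0.0599 j [-1.13  0.26  1.43  0.    1.45 -1.31]
```

View pics/side11.png

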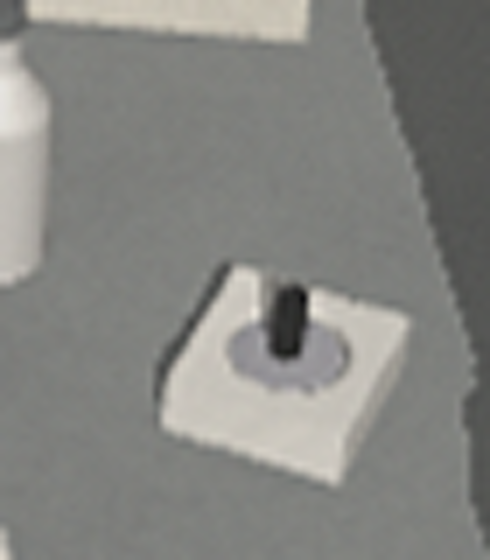

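View pics/top11.png

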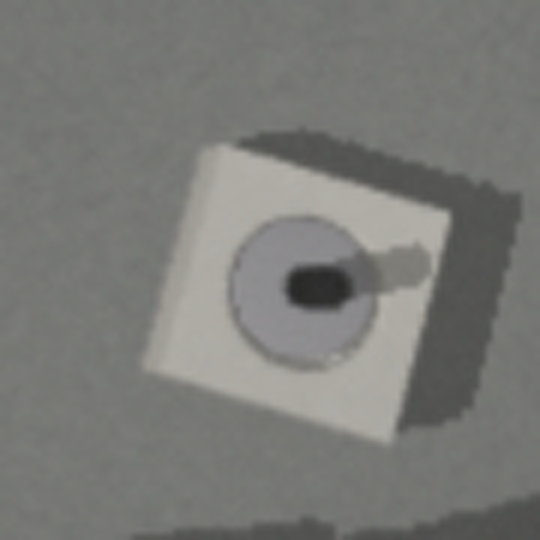

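View pics/side11f.png

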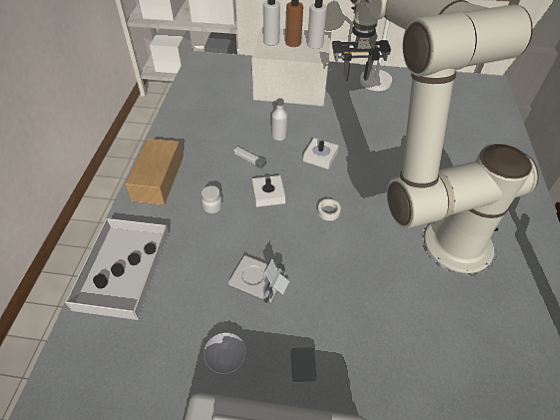

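The side and top views show the disc flat inside the recess, within its rim (top crop centre about (303,292)), with the stem upright. The flap stands open near (275,275), the bystanders look unmoved, and the arm is clear. Handing in.

```bash
python3 - <<'E'
from h import *
st();print(robot.finish_job())
E
```

```text
t 23.48 tcp [ 0.3705 -0.4979  0.2619] yaw 10.33 tilt 0.03 F [0.2  0.09 0.15] op 0.0599 j [-1.13  0.26  1.43  0.    1.45 -1.31]
the job is handed in; nothing more can be done
None
```

The wide electrode is in the empty foam block's recess with its stem up, and the flap is standing open. I handed the job in at about 23.5 s of the 67 s allowed; no verdict is reported.

- **Flap:** I pressed the tail with closed fingers in small steps. The force peaked at about 13 N in total (10 N vertical), then fell to zero as the flap snapped open. I stopped before the tail reached its stop, and the picture showed the plate up.
- **Electrode:** I gripped the stem with 20 N, lifted it clear with the flap still open, and carried it to the foam block. It touched the floor at the predicted TCP height (61.6 mm), with about 7 N vertical on contact, and then I released it.
- **Last checks:** The final pictures show the disc flat within the recess rim, the flap open, the arm clear and the bystanders apparently unmoved. I judged the bystanders by eye only. The wrist force was near zero.
- **Disagreements:** The two cameras differed by 3 mm in y on the electrode while it was in the dock. Over the foam they called for y corrections of opposite sign (about -3 mm and +5 mm). I used the top camera with a small compromise shift, and the disc went in without rim contact.

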